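Fit the T-handle to the bench screw press and nip a glue-up

TASK

Two offcuts lie stacked in the small screw press for a glue-up. Pick up the loose T-handle, lower it over the top end of the press's spindle and turn it slowly under light pressure until its slots drop over the cross key and it sits fully home on the collar; then turn it clockwise until the platen comes down and nips the two offcuts firmly, without crushing them or pushing them askew. Leave the handle on the spindle, let go, and do not knock the things standing round.

Things in the scene. Friction and masses are not known exactly. Their poses are not given: they have to be found in the camera images.
- t_handle: Loose bright-steel T-handle, 73 mm tall, 0.2 to 0.42 kg, standing on its hub at the right of the table. Origin: centre of the hub's underside; z up. Hub 38 mm in diameter and 38 mm tall, with a round bore 20 mm wide, 32 mm deep from below. Two open slots, 9 mm wide and 13 mm high, are cut through the hub's lower rim at its +x and -x sides. Half a turn gives the same fit.
- grip_bar (a point): Middle of the T-handle's grip bar, 63 mm above the handle's origin, on its axis. The bar runs along the handle's x axis, in line with the slots: 100 mm long, 16 mm thick, 20 mm high. Below it a neck of 16 mm diameter from the hub's top (38 mm up) to the bar's underside (53 mm up). Axes as the handle.
- press: Small grey screw press bolted to the table, base 130 x 210 mm (x, y). Origin: centre of the base's underside; z up; yaw within 0.25 rad. The spindle stands upright on its z axis (x = y = 0). Upwards: bed, the offcuts, platen, crosshead (36 mm deep, 206 mm wide, top at 150 mm; boss 156 mm, nuts 170 mm), then the spindle's collar, 42 mm wide, and round end. Clockwise turning (from above) lowers the platen.
- spindle_axis (a point): Fixed point on the spindle's axis 174 mm above the press's origin, axes as the press; does not turn or sink with the spindle. At the start the collar's top lies from 0.8 mm above it to 4.8 mm below. The spindle's round end, 18 mm in diameter with a coned tip, stands 28 mm above the collar; the hub slides over it with 1 mm clearance all round and is home when its underside lies on the collar.
- cross_key (a point): Fixed point where the cross key goes through the spindle (flat bar: 6.5 mm wide, 34 mm long, its top 11 mm above the collar). The key's direction is not reported, this point's axes are the press's: at the start the key points 0 to 1.4 rad anticlockwise (from above) of the press's x axis. The hub rests on the key until its slots lie over it (within some 0.08 rad), then can drop 11 mm. Pressing hard (over 20 N) would burr it.
- bed (a point): Middle of the press's bed, 22 mm above its origin. The spindle sinks 4 mm per rad of clockwise turn, turns stiffly (about 0.2 N m) and stays where it is left. The platen meets the offcuts when the key points 0.4 rad clockwise of the press's x axis; from there the nip grows by some 60 N and the turning moment by 0.25 N m for each further rad (rubber buffer). 10 to 60 N is a good nip.
- offcut_1: Lower offcut of the glue-up, brown hardwood block 45 x 90 x 22 mm lying on the press's bed; origin: centre of its underside.
- offcut_3: Upper offcut of the glue-up, hardwood block 34 x 70 x 18 mm lying on the lower one; origin: centre of its underside.
- glue_bottle: White glue bottle with red cap, 59 mm in diameter, 183 mm tall, standing at the back right; bystander. Origin: centre of its underside.
- try_square: Joiner's square lying at the back right, 105 x 167 x 20 mm; bystander. Origin: centre of its underside.
- mallet: Round carver's mallet lying at the left, 68 x 231 x 69 mm; bystander. Origin: centre of its underside.
Mind the look-alikes: they are no part of the job. Of the things shaped like the t_handle, the steel one is meant.

How it is judged (in metres and radians):
On the way:
1. the T-handle sits home on the spindle's collar, its slots over the cross key (horizontal distance between t_handle and spindle_axis below 0.003 m and angle between t_handle's own z axis and vertical below 0.12 rad and z of t_handle in the frame of press below 0.1765 m), for 0.2 s.
At the end, for the whole second after the job is handed in: The T-handle is on the spindle, upright, within 3 mm of its axis, fully down (underside at most 169 mm above the press's origin, i.e. home on the sunken collar), at rest and released; the two offcuts are pressed together with 10 to 60 N and each lies within 8 mm of where it was (horizontal distance between t_handle and spindle_axis below 0.003 m and angle between t_handle's own z axis and vertical below 0.12 rad and z of t_handle in the frame of press below 0.169 m and contact force between offcut_1 and offcut_3 between 10 and 60 N and distance of each of offcut_1, offcut_3 from where it was at the start of the episode below 0.008 m and linear speed of t_handle below 0.01 m/s); the robot touches nothing.
It fails at once if the handle is forced against the spindle with more than 25 N before it is home (contact force between t_handle and press above 25 N and z of t_handle in the frame of press above 0.1765 m).
It fails at once if the handle is forced against the press with more than 50 N (contact force between t_handle and press above 50 N).
It fails at once if the offcuts are crushed with more than 75 N (contact force between offcut_1 and offcut_3 above 75 N).
It fails at once if a thing standing round is knocked away by more than 30 mm, or the glue bottle over (distance of any of glue_bottle, try_square, mallet from where it was at the start of the episode above 0.03 m or angle between glue_bottle's own z axis and vertical above 0.4 rad).
It also fails if it takes over 70 s, if anything falls off the work surface, if the arm or the gripper's body presses on something with over 40 N, if the wrist force passes 120 N, or if a joint passes its speed limit or range.

ROBOT

A 7-joint arm with a two-finger parallel gripper is mounted at the origin on a cart in front of the work surface, level with it; the furniture and walls round the work are solid. World frame = base frame: x ahead of the robot, y to its left, z up, the work surface at z = 0. Lengths are in mm, angles in rad, forces in N, time in s.
With the tool pointing down it reaches from about 400 to 850 mm from the base axis. Payload 10.4 kg.
Tool frame: the origin (TCP) lies between the finger pads; the fingertips stand manip.tip_extent ahead of it and the grasp point (between the pads) lies 11 mm behind it (manip.tip_extent is the distance from the TCP to the fingertips, in mm); z points along the fingers, y is the direction in which the jaws open and shut (so a half turn about z gives the same grasp; the last joint's range is limited). The gripper opens to 87 mm and grips with 3 to 60 N. Pads are 19 mm wide; open, the fingers measure 117 mm over their backs; the gripper's body (75 mm by 190 mm) begins 51 mm behind the grasp point.
Start: joints at [-1.338, 0.332, -0.065, 1.46, 0.022, 1.35, -0.088], TCP at [158.123, 604.689, 230.576] pointing down, gripper open.
Joint ranges: [-2.6, 2.6], [-0.5, 2.12], [-1.47, 1.34], [0.16, 2.42], [-1.27, 4.41], [0.06, 2.06], [-2.6, 2.6]. Speed limits (rad/s): [2.22, 2.22, 2.79, 2.79, 3.14, 3.14, 3.14].

INTERFACE

Orientations are given as a unit quaternion [w, x, y, z].
In Python, from plant import observe, cams, manip, spotter gives the robot as it stands. The module is installed in compiled form; this text tells all that it offers.
- The arm moves only by the tool apply_moves, never from a script. Its argument "commands" is a list of rows, each an object with "xyz": the shift along the tool's x, y, z in mm, a list of three; "rotation": the turn, a rotation vector about the tool's x, y, z in degrees, a list of three. A call has 1 to 10 rows; each row shifts and turns the commanded pose from where the row before left it, along the tool's axes as they then stand; what a row does not reach is not made up. A row lasts 1/8 s, in which the tool goes at most 62.5 mm and 10.7 degrees, less where a joint would pass 70% of its speed; a pose out of reach is approached as far as the arm can. A call with a gripper value outside its range is refused whole. "hand" is the closure, from 0 (fully open) to 1 (shut), set as the call begins (left out, the last holds). The fingers move at their own pace and stop on an object; "force" is the grip in N (left out, the last holds). Time passes only in rows, so rows that do not move let the fingers close. It gives the time, the measured TCP pose, the force and the opening at its end, in the units of the state.
- observe(): the state, without advancing time (a new reading comes with each control period).
- cams.grab_frame(name): name is "scene" or "side" or "wrist"; returns the picture (384x512x3 uint8, red, green, blue); there is no depth.
- cams.camera_info(name): a dict with "fx", "fy", "cx", "cy" (pixels), "k1" (the pictures are not rectified: a ray, as slopes to the right and down, at radius r is drawn at 1 + k1 r^2 times it, then the intrinsics apply), "T" (4x4, takes a point from camera to world coordinates); the wrist camera has in their place "tool_from_camera" (4x4, takes a point from camera to tool coordinates, whose origin is the TCP and whose axes are the flange's). Camera axes: x right, y up, looking along -z (the intrinsics and any distortion apply to the point x, -y, -z); pixel columns grow to the right and rows downward; lengths in mm; the calibration is good to about 2 mm. A picture is of the moment at which its call begins: read the wrist's pose just before it. camera_info takes no time and is no camera call.
- manip.job_done(): hands the job in, once; it reports no verdict.
Trained networks look in the newest picture that a camera, given by its name, has taken for a name from the list of things; names that differ only in an ending like _2 or _b are one class to them, and where a whole thing is asked for, a point or a joint stands for the part that bears it (a point fixed in the world has none). Each returns a list of dicts, best first, with "confidence" (0 to 1); they miss things now and then, are a little off and sometimes report something else, mostly with a low value. They report only what shows in the picture. A call takes as long as a camera call. They do not tell look-alikes from the thing itself.
- spotter.trace(camera, target): "region" (384x512 bool, what is visible of it) and "bbox" ([centre column, centre row, width, height] in pixels, round what is visible of it).
- spotter.place_of(camera, target): "location" ([column, row] in pixels: a listed point, or the origin of a listed thing).
The state is a dict: "time": time; "qpos": joint angles; "joint_vel": joint speeds; "joint_efforts": joint torques, N m; "position": TCP position; "tool_rot": TCP orientation; "force": force on the tool from outside, world axes, zero at the start; "ft_torque": the same for the moment, N m; "opening": finger opening in mm.
Only numpy, scipy, OpenCV 4.12 (cv2) and the standard library are available. Lean on these libraries where they do the work, as an engineer would, in place of code of your own. Each camera call takes 0.05 s, during which the arm holds its last target.

## Working session

There is one attempt and no reset: what is moved stays moved. The work goes in short steps, Python scripts to look and compute and a tool call to move; the robot and the scene stay as the last step left them, time stands still between calls to the robot, and variables do not carry over. Pictures are saved under pics/ and viewed, and the job is handed in when it is done.

Besides the shell and the picture viewer there is one more tool, called after "Emit:" by a JSON object that holds its "name" and its "arguments". apply_moves: Moves the arm, as the interface text tells. Its arguments: {"type":"object","properties":{"commands":{"type":"array","items":{"type":"object","properties":{"xyz":{"type":"array","items":{"type":"number"}},"rotation":{"type":"array","items":{"type":"number"}}}}},"hand":{"type":"number"},"force":{"type":"number"}},"required":["commands"]}

```bash
mkdir -p pics; ls
python3 - <<'E'
from plant import observe, cams, manip, spotter
import cv2, numpy as np
s=observe(); print({k:np.round(v,3).tolist() for k,v in s.items()}); print(manip.tip_extent)
for n in ["scene","side","wrist"]:
    i=cams.camera_info(n); print(n,{k:np.round(v,4).tolist() for k,v in i.items()})
    im=cams.grab_frame(n); cv2.imwrite(f"pics/{n}0.png",im[:,:,::-1])
    if n!="wrist":
        for t in ["t_handle","grip_bar","press","spindle_axis","cross_key","bed","glue_bottle"]:
            try: print(n,t,[(np.round(d["location"],1).tolist(),round(d["confidence"],2)) for d in spotter.place_of(n,t)][:4])
            except Exception as e: print(t,e)
E
```

```text
pics
{'time': 0.0, 'qpos': [-1.338, 0.333, -0.065, 1.461, 0.022, 1.35, -0.088], 'joint_vel': [0.0, -0.001, -0.0, -0.0, -0.001, 0.001, -0.001], 'joint_efforts': [-0.0, -62.327, 0.024, -38.991, -0.061, 0.04, 0.0], 'position': [158.056, 604.298, 229.776], 'tool_rot': [-0.0, 0.128, 0.992, -0.001], 'force': [-0.024, -0.302, 0.025], 'ft_torque': [0.018, -0.076, 0.03], 'opening': 87.479}
8.0
scene {'fx': 486.7433, 'fy': 486.7433, 'cx': 254.2505, 'cy': 191.136, 'k1': 0.0358, 'T': [[0.6344, 0.4294, -0.6428, -316.6899], [-0.7728, 0.3731, -0.5135, -631.2887], [0.0193, 0.8225, 0.5685, 932.3443], [0.0, 0.0, 0.0, 1.0]]}
scene t_handle [([295.2, 260.8], 0.74), ([335.0, 289.5], 0.72), ([303.0, 312.2], 0.56)]
scene grip_bar [([339.9, 273.0], 0.91), ([298.4, 240.6], 0.77), ([302.6, 294.3], 0.6)]
scene press [([232.6, 222.2], 0.97)]
scene spindle_axis [([235.3, 176.3], 0.69)]
scene cross_key [([230.9, 171.1], 0.73)]
scene bed [([235.0, 215.1], 0.86)]
scene glue_bottle [([318.4, 221.8], 0.85)]
side {'fx': 440.4633, 'fy': 440.4633, 'cx': 242.7977, 'cy': 185.2794, 'k1': -0.102, 'T': [[0.9793, 0.0967, -0.1776, 347.3769], [-0.2022, 0.4823, -0.8524, -1077.5619], [0.0032, 0.8707, 0.4919, 833.2176], [0.0, 0.0, 0.0, 1.0]]}
side t_handle [([197.5, 300.9], 0.87), ([245.7, 262.2], 0.61), ([244.8, 300.3], 0.59)]
side grip_bar [([243.1, 282.4], 0.92), ([241.9, 245.4], 0.91), ([194.7, 283.9], 0.55), ([194.6, 180.6], 0.43)]
side press [([232.1, 219.5], 0.91)]
side spindle_axis [([233.4, 173.5], 0.67)]
side cross_key [([236.0, 170.1], 0.74)]
side bed [([233.0, 214.5], 0.94)]
side glue_bottle [([303.9, 242.3], 0.92), ([232.3, 213.9], 0.51)]
wrist {'fx': 294.5318, 'fy': 294.5318, 'cx': 254.8236, 'cy': 187.6092, 'k1': -0.0592, 'tool_from_camera': [[0.0003, 0.9529, 0.3032, 84.4278], [1.0, -0.0003, -0.0, -0.1661], [0.0001, 0.3032, -0.9529, -152.8463], [0.0, 0.0, 0.0, 1.0]]}
```

View pics/scene0.png

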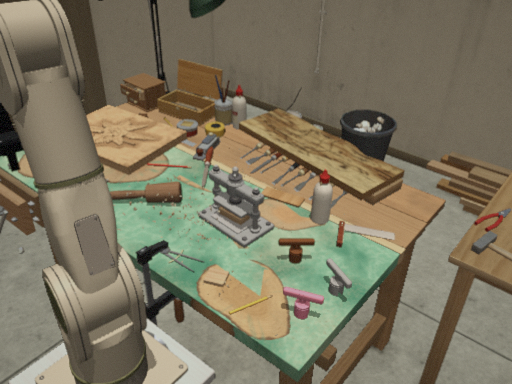

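View pics/side0.png

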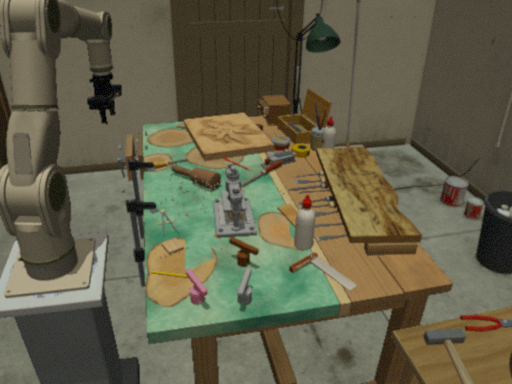

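View pics/wrist0.png

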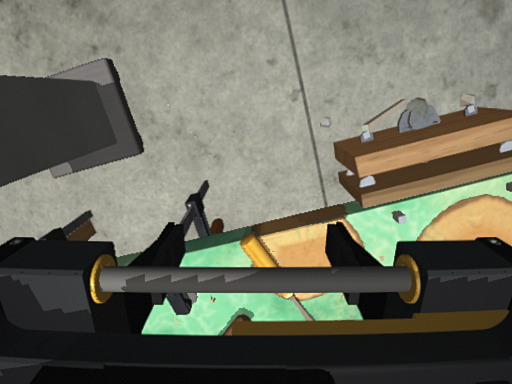

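```bash
cat > h.py <<'E'
from plant import observe, cams, manip, spotter
import cv2, numpy as np
from scipy.spatial.transform import Rotation as R
from scipy.optimize import least_squares
def q2R(q): return R.from_quat([q[1],q[2],q[3],q[0]]).as_matrix()
def toolT():
    s=observe(); T=np.eye(4); T[:3,:3]=q2R(s["tool_rot"]); T[:3,3]=s["position"]; return T
def camT(n,tT=None):
    i=cams.camera_info(n)
    return np.array(i["T"]) if "T" in i else (toolT() if tT is None else tT)@np.array(i["tool_from_camera"])
def proj(n,P,T):
    i=cams.camera_info(n); P=np.atleast_2d(P); c=(P-T[:3,3])@T[:3,:3]
    u=c[:,0]/-c[:,2]; v=-c[:,1]/-c[:,2]; f=1+i["k1"]*(u*u+v*v)
    return np.c_[i["fx"]*u*f+i["cx"], i["fy"]*v*f+i["cy"]]
def ray(n,px,T):
    i=cams.camera_info(n); d=np.array([(px[0]-i["cx"])/i["fx"],(px[1]-i["cy"])/i["fy"]]); s=d.copy()
    for _ in range(20): s=d/(1+i["k1"]*(s@s))
    w=T[:3,:3]@np.array([s[0],-s[1],-1]); return T[:3,3],w/np.linalg.norm(w)
def atz(n,px,T,z):
    o,d=ray(n,px,T); return o+d*(z-o[2])/d[2]
def tri(obs):
    A=np.zeros((3,3));b=np.zeros(3)
    for n,px,T in obs:
        o,d=ray(n,px,T);M=np.eye(3)-np.outer(d,d);A+=M;b+=M@o
    p=np.linalg.solve(A,b)
    return p,[np.round(proj(n,p,T)[0]-px,1).tolist() for n,px,T in obs]
def grab(n,name):
    tT=toolT(); im=cams.grab_frame(n); cv2.imwrite(f"pics/{name}.png",im[:,:,::-1]); return im,camT(n,tT)
E
python3 - <<'E'
from h import *
S=camT("scene");D=camT("side")
for nm,a,b in [("grip",(339.9,273),(243.1,282.4)),("origin",(335,289.5),(244.8,300.3)),("press",(232.6,222.2),(232.1,219.5)),("spindle",(235.3,176.3),(233.4,173.5)),("key",(230.9,171.1),(236,170.1)),("bed",(235,215.1),(233,214.5)),("bottle",(318.4,221.8),(303.9,242.3)),("woodgrip",(298.4,240.6),(241.9,245.4)),("pinkgrip",(302.6,294.3),(194.7,283.9))]:
    p,r=tri([("scene",a,S),("side",b,D)]); print(nm,p.round(1),r)
E
python3 -c "
import cv2
a=cv2.imread('pics/scene0.png')[140:300,180:380]
b=cv2.imread('pics/side0.png')[150:310,170:370]
import numpy as np
cv2.imwrite('pics/z0.png',cv2.resize(np.hstack([a,b]),(800,320),interpolation=cv2.INTER_CUBIC))"
```

```text
grip [ 522.9 -243.4   66.9] [[0.0, 0.0], [0.0, -0.0]]
origin [ 530.  -234.2   -4.7] [[0.1, 0.3], [0.1, -0.3]]
press [568.7 158.6  -8.1] [[0.1, 0.8], [0.2, -0.7]]
spindle [571.4 149.5 169.5] [[-0.0, -0.8], [-0.2, 0.7]]
key [586.  179.5 166.3] [[-0.0, -0.4], [-0.1, 0.3]]
bed [571.2 150.6  19.5] [[0.1, 1.5], [0.4, -1.3]]
bottle [758.4 -32.7  -6.6] [[-0.2, -2.9], [-1.0, 2.7]]
woodgrip [550.3 -96.2  72.5] [[0.0, 0.4], [0.1, -0.4]]
pinkgrip [ 403.3 -213.3   60.7] [[0.2, 1.6], [0.5, -1.4]]
```

View pics/z0.png

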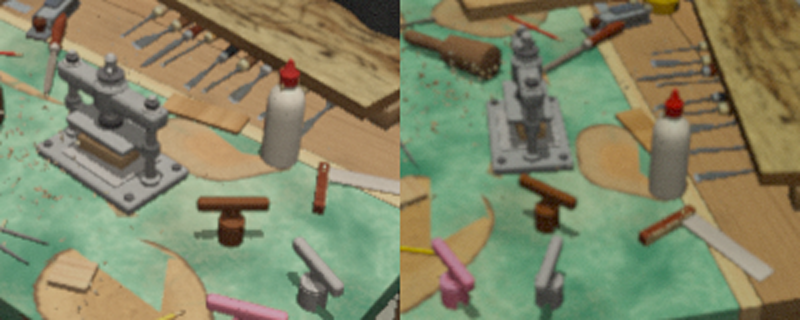

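Emit:
{"name": "apply_moves", "arguments": {"commands": [{"xyz": [-30,-20,-30]},{"xyz": [-45,-30,-30]},{"xyz": [-50,-33,-10]},{"xyz": [-50,-33,0]},{"xyz": [-50,-33,0]},{"xyz": [-50,-33,0]},{"xyz": [-50,-33,0]},{"xyz": [-50,-33,0]},{"xyz": [-50,-33,0]},{"xyz": [-50,-33,0]}]}}

```text
validation failed for argument at $.co...
```

Emit:
{"name": "apply_moves", "arguments": {"commands": [{"xyz": [-39,-21,0]},{"xyz": [0,0,20]},{"xyz": [0,0,0]}]}}

```text
validation failed for argument at $.co...
```

Run:
```python
from h import *
s=observe();print(s["position"],s["tool_rot"],np.round(s["qpos"],2),s["time"])
im,T=grab("wrist","w1")
for t in ["spindle_axis","cross_key","press"]: print(t,[(np.round(d["location"],1).tolist(),round(d["confidence"],2)) for d in spotter.place_of("wrist",t)][:3])
cv2.imwrite("pics/w1z.png",cv2.resize(im[:,:,::-1],(800,600),interpolation=cv2.INTER_CUBIC))
```

```text
[158.14226072 604.68443995 230.58884898] [1.20049601e-05 1.27549098e-01 9.91832257e-01 4.52744171e-05] [-1.34  0.33 -0.06  1.46  0.02  1.35 -0.09] 0.85
spindle_axis []
cross_key []
press []
```

View pics/w1z.png

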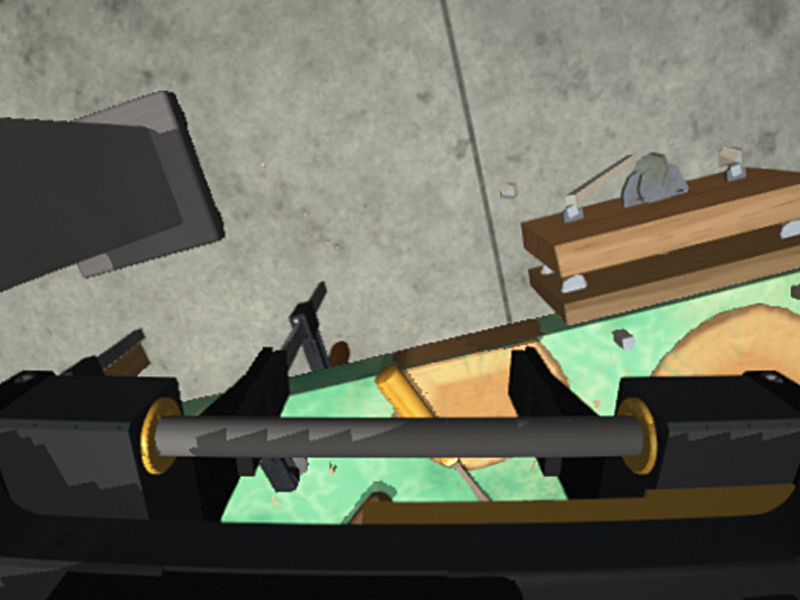

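Emit:
{"name": "apply_moves", "arguments": {"commands": [{"xyz": [-30,-20,-30],"rotation": [0,0,0]},{"xyz": [-45,-30,-30],"rotation": [0,0,0]},{"xyz": [-50,-33,-10],"rotation": [0,0,0]},{"xyz": [-50,-33,0],"rotation": [0,0,0]},{"xyz": [-50,-33,0],"rotation": [0,0,0]},{"xyz": [-50,-33,0],"rotation": [0,0,0]},{"xyz": [-50,-33,0],"rotation": [0,0,0]},{"xyz": [-50,-33,0],"rotation": [0,0,0]},{"xyz": [-50,-33,0],"rotation": [0,0,0]},{"xyz": [-50,-33,0],"rotation": [0,0,0]}]}}

```text
time: 2.3
position: [539.3, 179.2, 300.9]
tool_rot: [0.0, 0.127, 0.992, 0.0]
force: [0.8, 0.7, 0.2]
opening: 87.2
```

Emit:
{"name": "apply_moves", "arguments": {"commands": [{"xyz": [-39,-21,0],"rotation": [0,0,0]},{"xyz": [0,0,20],"rotation": [0,0,0]},{"xyz": [0,0,0],"rotation": [0,0,0]}]}}

```text
time: 2.68
position: [570.1, 150.3, 279.2]
tool_rot: [-0.001, 0.128, 0.992, -0.001]
force: [-0.6, 0.6, -0.2]
opening: 87.3
```

Run:
```python
from h import *
s=observe();print(s["position"],s["tool_rot"],np.round(s["qpos"],2),s["time"])
im,T=grab("wrist","w2")
for t in ["spindle_axis","cross_key","press"]: print(t,[(np.round(d["location"],1).tolist(),round(d["confidence"],2)) for d in spotter.place_of("wrist",t)][:3])
cv2.imwrite("pics/w2z.png",cv2.resize(im[:,:,::-1],(800,600),interpolation=cv2.INTER_CUBIC))
```

```text
[570.05570461 150.26588678 279.19811626] [-1.20489612e-03  1.27787734e-01  9.91800645e-01 -5.68451165e-04] [-0.65  0.24  0.39  1.5  -0.09  1.42  1.05] 2.675
spindle_axis [([255.2, 187.6], 0.79)]
cross_key [([255.9, 191.2], 0.66)]
press [([249.6, 151.7], 0.61)]
```

View pics/w2z.png

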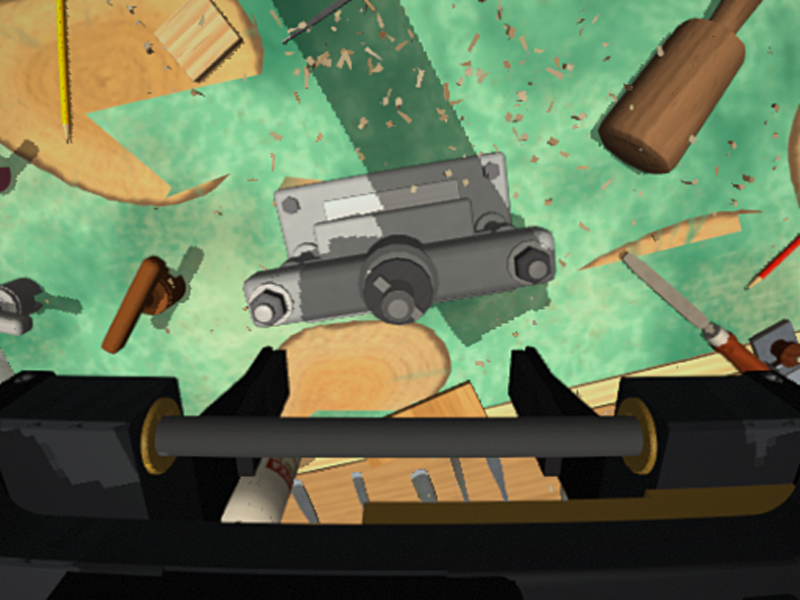

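```bash
python3 -c "
import cv2
a=cv2.imread('pics/w2.png')[145:217,200:320]
cv2.imwrite('pics/w2c.png',cv2.resize(a,None,fx=6.6,fy=6.6,interpolation=cv2.INTER_CUBIC))"
```

```text
(no output)
```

View pics/w2c.png

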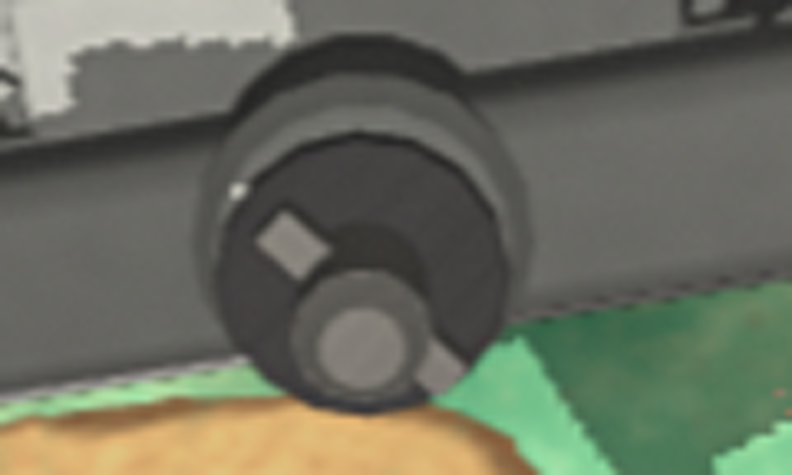

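Run:
```python
from h import *
T=camT("wrist")
pre=lambda c:(c[0]/6.6+200-0.42,c[1]/6.6+145-0.42)
a=0.5
for it in range(4):
    zc=169.2+4*a
    n1=atz("wrist",(270/1.5625-.2,305/1.5625-.2),T,171);n2=atz("wrist",(536/1.5625-.2,265/1.5625-.2),T,171)
    yaw=np.arctan2(*(n2-n1)[[1,0]])-np.pi/2
    k1=atz("wrist",pre((270,223)),T,zc+11);k2=atz("wrist",pre((452,382)),T,zc+11)
    ka=np.arctan2(*(k1-k2)[[1,0]])
    a=(ka-yaw)%np.pi
    print(yaw,ka,a,zc)
print("nuts",n1,n2,np.linalg.norm(n1-n2),(n1+n2)/2)
print("key",k1,k2,(k1+k2)/2,np.linalg.norm(k1-k2))
print("collar",atz("wrist",pre((361,272)),T,zc),"tip",atz("wrist",pre((362,347)),T,zc+28))
```

```text
-0.09885317249720993 -2.5692020891004685 0.6712437369865345 171.2
-0.09885317249720993 -2.569202089100469 0.6712437369865341 171.88497494794612
-0.09885317249720993 -2.569202089100469 0.6712437369865341 171.88497494794612
-0.09885317249720993 -2.569202089100469 0.6712437369865341 171.88497494794612
nuts [557.50598792  73.92811444 171.        ] [573.44659659 234.65792005 171.        ] 161.51833771078662 [565.47629225 154.29301725 171.        ]
key [554.8447117  142.18213748 182.88497495] [583.15489081 160.4237006  182.88497495] [568.99980125 151.30291904 182.88497495] 33.678195712950995
collar [567.92436962 151.40513446 171.88497495] tip [569.22575505 151.22207699 199.88497495]
```

Emit:
{"name": "apply_moves", "arguments": {"commands": [{"xyz": [0,0,0],"rotation": [0,0,-9.5]},{"xyz": [0,0,0],"rotation": [0,0,-9.5]},{"xyz": [0,0,0],"rotation": [0,0,-9.5]},{"xyz": [0,0,0],"rotation": [0,0,-9.5]},{"xyz": [0,0,0],"rotation": [0,0,-9.5]},{"xyz": [0,0,0],"rotation": [0,0,0]},{"xyz": [0,0,0],"rotation": [0,0,0]}]}}

```text
time: 3.75
position: [570.6, 150.8, 281.0]
tool_rot: [0.0, -0.281, 0.96, 0.0]
force: [0.2, 0.1, -0.2]
opening: 86.9
```

Run:
```python
from h import *
s=observe();print(s["position"],s["tool_rot"],np.round(s["qpos"],2),s["time"])
im,T=grab("wrist","w3")
cv2.imwrite("pics/w3c.png",cv2.resize(im[130:230,180:330,::-1],None,fx=5.3,fy=5.3,interpolation=cv2.INTER_CUBIC))
cv2.imwrite("pics/w3z.png",cv2.resize(im[:,:,::-1],(800,600),interpolation=cv2.INTER_CUBIC))
```

```text
[570.64460822 150.77061914 280.95179316] [ 3.07229878e-04 -2.81117055e-01  9.59673432e-01  1.01082594e-04] [-0.58  0.23  0.3   1.5  -0.07  1.42  1.86] 3.75
```

View pics/w3c.png

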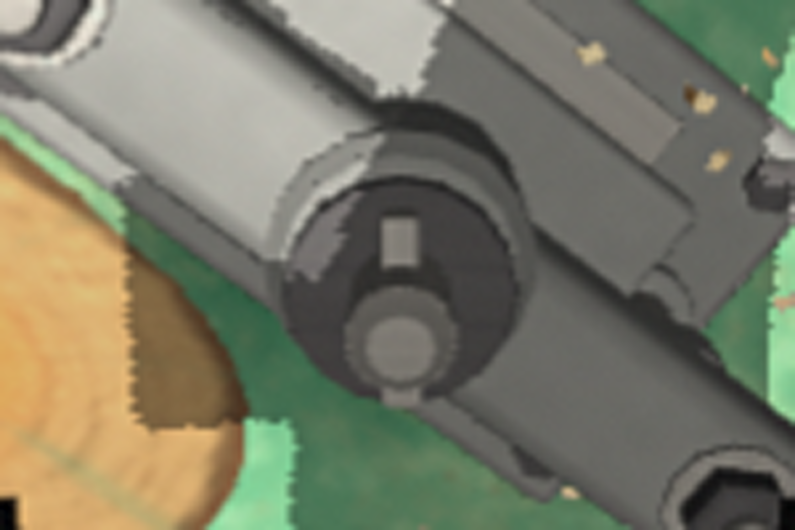

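View pics/w3z.png

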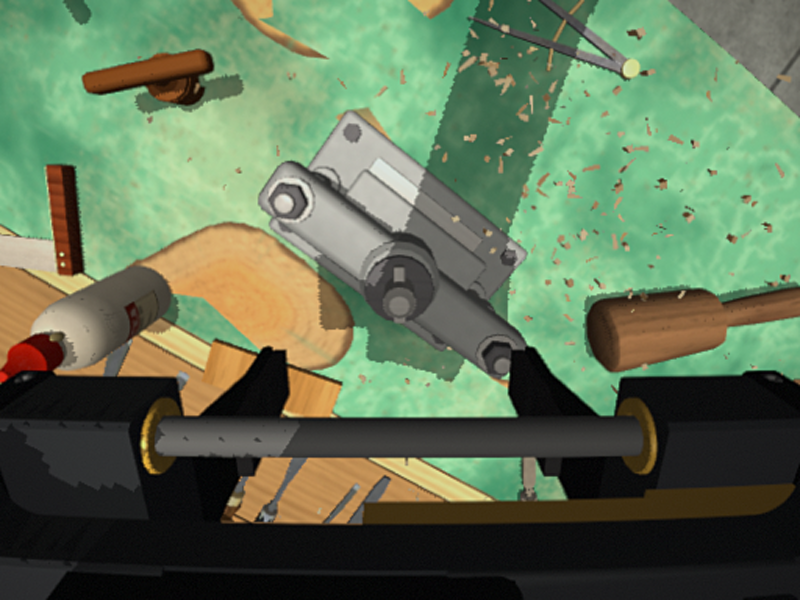

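Run:
```python
from h import *
T=camT("wrist")
pre=lambda c:(c[0]/5.3+180-0.4,c[1]/5.3+130-0.4)
zc=171.9
n1=atz("wrist",(289/1.5625-.2,202/1.5625-.2),T,171);n2=atz("wrist",(497/1.5625-.2,356/1.5625-.2),T,171)
print("yaw",np.arctan2(*(n2-n1)[[1,0]])-np.pi/2, (n1+n2)/2,np.linalg.norm(n1-n2))
k1=atz("wrist",pre((400,214)),T,zc+11);k2=atz("wrist",pre((401,405)),T,zc+11)
print("key",k1,k2,(k1+k2)/2,np.linalg.norm(k1-k2),np.arctan2(*(k1-k2)[[1,0]])%np.pi)
print("toolxaz",np.arctan2(T[1,0],T[0,0]),np.arctan2(*toolT()[:2,0][::-1])%(2*np.pi))
print("collar",atz("wrist",pre((401,291)),T,zc),"tip",atz("wrist",pre((400,347)),T,zc+28))
s=observe();P=np.array([[569,151,0]]);
```

```text
yaw -0.08671246494471019 [564.3450758  147.06310061 171.        ] 156.60439282123252
key [552.86863889 139.9491795  182.9       ] [581.2603439  158.39253455 182.9       ] [567.0644914  149.17085703 182.9       ] 33.85625878254323 0.5760965372408071
toolxaz 2.1415535499555203 3.712083542064331
collar [566.82631458 149.15022256 171.9       ] tip [567.51469619 149.31726865 199.9       ]
```

Run:
```python
from h import *
S=camT("scene")
p=atz("scene",(329.5,263.5),S,68);q=atz("scene",(350,283.5),S,68);print(p,q,np.arctan2(*(p-q)[[1,0]]),np.linalg.norm(p-q))
```

```text
[ 534.40348026 -205.34870376   68.        ] [ 506.50167194 -281.80986944   68.        ] 1.220896687945475 81.3930019388173
```

Emit:
{"name": "apply_moves", "arguments": {"commands": [{"xyz": [0,0,0],"rotation": [0,0,10.2]},{"xyz": [0,0,0],"rotation": [0,0,10.2]},{"xyz": [0,0,0],"rotation": [0,0,10.2]},{"xyz": [0,0,0],"rotation": [0,0,10.2]},{"xyz": [0,0,0],"rotation": [0,0,10.2]},{"xyz": [0,0,0],"rotation": [0,0,10.2]},{"xyz": [0,0,0],"rotation": [0,0,10.2]},{"xyz": [0,0,0],"rotation": [0,0,10.2]},{"xyz": [0,0,0],"rotation": [0,0,10.2]},{"xyz": [0,0,0],"rotation": [0,0,10.2]}]}}

```text
time: 5.05
position: [570.6, 150.7, 280.6]
tool_rot: [-0.0, 0.571, 0.821, 0.0]
force: [0.2, -0.0, 0.3]
opening: 86.9
```

Emit:
{"name": "apply_moves", "arguments": {"commands": [{"xyz": [0,0,0],"rotation": [0,0,10.2]},{"xyz": [0,0,0],"rotation": [0,0,10.2]},{"xyz": [0,0,0],"rotation": [0,0,10.2]},{"xyz": [0,0,0],"rotation": [0,0,10.2]},{"xyz": [-55,13,0],"rotation": [0,0,0]},{"xyz": [-55,13,0],"rotation": [0,0,0]},{"xyz": [-55,13,0],"rotation": [0,0,0]},{"xyz": [-55,13,0],"rotation": [0,0,0]},{"xyz": [-55,13,0],"rotation": [0,0,0]},{"xyz": [-55,13,0],"rotation": [0,0,0]}]}}

```text
time: 6.3
position: [531.0, -187.7, 280.9]
tool_rot: [0.0, 0.819, 0.573, 0.001]
force: [1.1, -0.7, -0.3]
opening: 86.7
```

Emit:
{"name": "apply_moves", "arguments": {"commands": [{"xyz": [-53,14,0],"rotation": [0,0,0]},{"xyz": [0,0,50],"rotation": [0,0,0]},{"xyz": [0,0,50],"rotation": [0,0,0]},{"xyz": [0,0,26],"rotation": [0,0,0]},{"xyz": [0,0,0],"rotation": [0,0,0]},{"xyz": [0,0,0],"rotation": [0,0,0]}]}}

```text
time: 7.05
position: [527.1, -241.2, 155.9]
tool_rot: [0.001, 0.819, 0.574, 0.001]
force: [-0.2, -0.5, 0.0]
opening: 87.2
```

Run:
```python
from h import *
s=observe();print(s["position"],s["tool_rot"],np.round(s["qpos"],2),s["time"])
im,T=grab("wrist","w4")
for t in ["t_handle","grip_bar"]: print(t,[(np.round(d["location"],1).tolist(),round(d["confidence"],2)) for d in spotter.place_of("wrist",t)][:3])
cv2.imwrite("pics/w4z.png",cv2.resize(im[:,:,::-1],(800,600),interpolation=cv2.INTER_CUBIC))
```

```text
[ 527.11136761 -241.17767695  155.94808227] [6.85751625e-04 8.19165587e-01 5.73556438e-01 5.32141155e-04] [-0.29  0.35  0.79  1.72 -0.27  1.18  0.22] 7.05
t_handle [([142.5, 187.5], 0.92), ([225.0, 12.3], 0.91), ([250.0, 171.5], 0.81)]
grip_bar [([111.6, 207.2], 0.91), ([249.9, 186.6], 0.56)]
```

View pics/w4z.png

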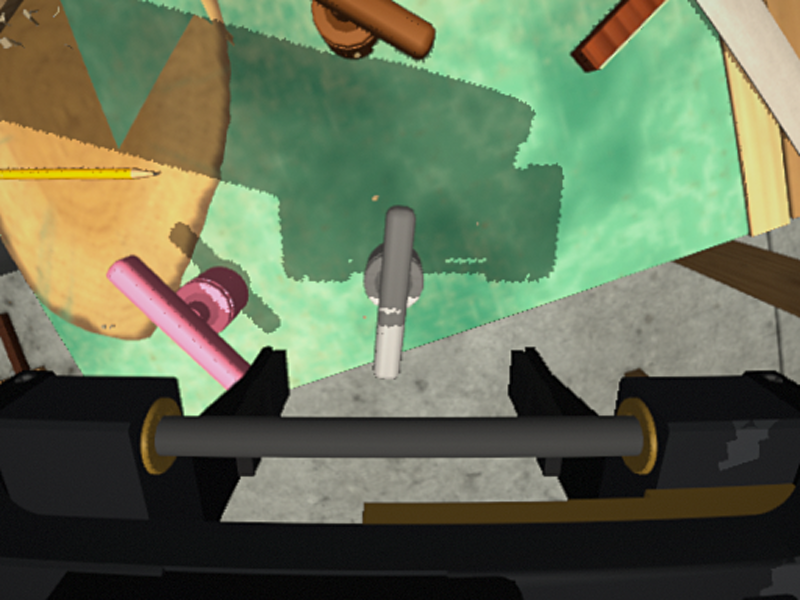

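```bash
python3 -c "
import cv2
a=cv2.imread('pics/w4.png')[125:250,205:305]
cv2.imwrite('pics/w4c.png',cv2.resize(a,None,fx=4.8,fy=4.8,interpolation=cv2.INTER_CUBIC))"
```

```text
(no output)
```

View pics/w4c.png

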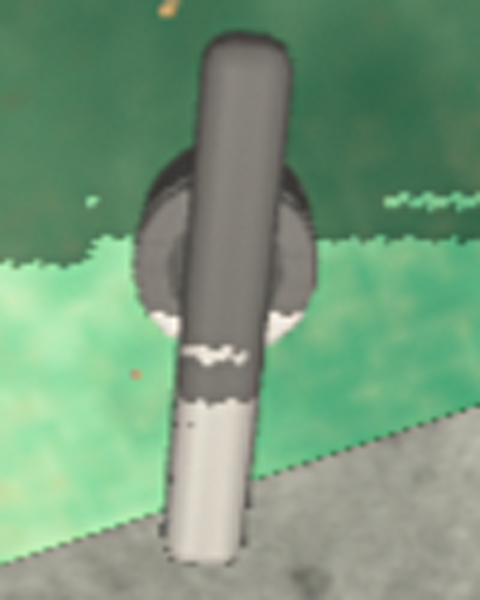

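Run:
```python
from h import *
T=camT("wrist");tT=toolT()
pre=lambda c:(c[0]/4.8+205-0.4,c[1]/4.8+125-0.4)
a=atz("wrist",pre((248,34)),T,56);b=atz("wrist",pre((203,562)),T,72)
print(a,b,(a+b)/2,np.linalg.norm((a-b)[:2]),np.arctan2(*(a-b)[[1,0]]))
print("hub",atz("wrist",pre((225,252)),T,38))
th=np.arctan2(tT[1,0],tT[0,0]);print("toolaz",th)
m=(a+b)/2;m[2]=63
print("tool frame",np.linalg.inv(tT)@np.r_[m,1])
R2=tT[:2,:2];print("corrected", m[:2]-R2@[2.3,2.4])
```

```text
[ 546.18777497 -191.42165201   56.        ] [ 505.599997   -278.69388649   72.        ] [ 525.89388599 -235.05776925   64.        ] 96.24869157781195 1.1354803477451427
hub [ 526.60826087 -232.40634046   38.        ]
toolaz 1.2222298668688185
tool frame [ 5.22509032 -3.43439978 92.91543828  1.        ]
corrected [ 522.85265303 -236.3997323 ]
```

```bash
cat > ov.py <<'E'
from h import *
def handle_pts(x,y,z,yaw):
    c=np.linspace(0,2*np.pi,40); out=[]
    cs=lambda r,zz:np.c_[r*np.cos(c),r*np.sin(c),0*c+zz]
    out.append(np.r_[cs(19,0),cs(19,38)])
    out.append(np.array([[sx*50,sy*8,zz] for sx in(-1,1) for sy in(-1,1) for zz in(53,73)],float))
    Rz=R.from_euler("z",yaw).as_matrix()
    return [p@Rz.T+[x,y,z] for p in out]
E
python3 - <<'E'
from ov import *
T=camT("wrist")
im=cv2.imread("pics/w4.png");f=5
big=cv2.resize(im[125:245,190:310],None,fx=f,fy=f,interpolation=cv2.INTER_CUBIC)
for P,col in [((525.9,-235.1,0,1.135),(0,0,255))]:
    for p in handle_pts(*P):
        q=proj("wrist",p,T); q=((q+0.5-[190,125])*f).astype(np.int32)
        cv2.polylines(big,[cv2.convexHull(q)],True,col,1)
cv2.imwrite("pics/ov1.png",big)
E
```

```text
(no output)
```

View pics/ov1.png

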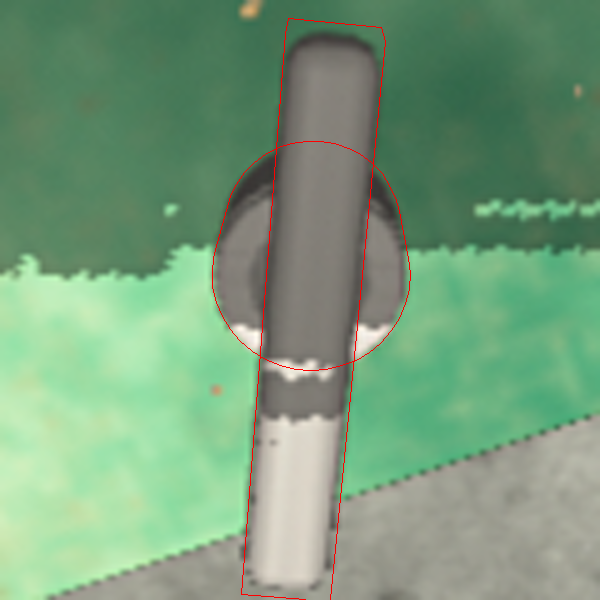

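Emit:
{"name": "apply_moves", "arguments": {"commands": [{"xyz": [2.9,-5.8,0],"rotation": [0,0,5]},{"xyz": [0,0,40],"rotation": [0,0,0]},{"xyz": [0,0,30],"rotation": [0,0,0]},{"xyz": [0,0,20],"rotation": [0,0,0]},{"xyz": [0,0,14],"rotation": [0,0,0]},{"xyz": [0,0,0],"rotation": [0,0,0]},{"xyz": [0,0,0],"rotation": [0,0,0]}], "hand": 0}}

```text
time: 8.07
position: [522.5, -236.5, 51.4]
tool_rot: [0.0, 0.843, 0.538, 0.0]
force: [0.4, 0.2, 0.2]
opening: 87.0
```

Run:
```python
from h import *
s=observe();print(s["position"],s["tool_rot"],np.round(s["qpos"],2),s["time"])
im,T=grab("wrist","w5")
cv2.imwrite("pics/w5z.png",cv2.resize(im[100:300,150:370,::-1],None,fx=3.6,fy=3,interpolation=cv2.INTER_CUBIC))
```

```text
[ 522.509982   -236.49099378   51.39731187] [4.56928454e-04 8.43206278e-01 5.37589786e-01 4.30827244e-04] [-0.25  0.47  0.74  1.82 -0.38  0.99  0.21] 8.075
```

View pics/w5z.png

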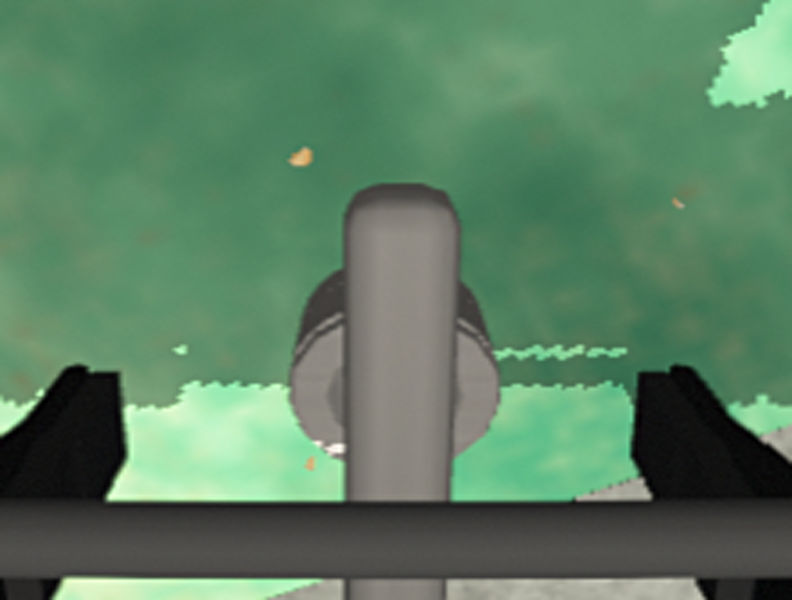

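Emit:
{"name": "apply_moves", "arguments": {"commands": [{"xyz": [0,2,0],"rotation": [0,0,0]},{"xyz": [0,0,0],"rotation": [0,0,0]}]}}

```text
time: 8.38
position: [524.1, -237.1, 50.9]
tool_rot: [0.0, 0.843, 0.538, 0.0]
force: [-0.0, 0.1, -0.0]
opening: 86.8
```

Emit:
{"name": "apply_moves", "arguments": {"commands": [{"xyz": [0,0,0],"rotation": [0,0,0]},{"xyz": [0,0,0],"rotation": [0,0,0]},{"xyz": [0,0,0],"rotation": [0,0,0]},{"xyz": [0,0,0],"rotation": [0,0,0]},{"xyz": [0,0,0],"rotation": [0,0,0]},{"xyz": [0,0,0],"rotation": [0,0,0]},{"xyz": [0,0,0],"rotation": [0,0,0]},{"xyz": [0,0,0],"rotation": [0,0,0]}], "hand": 1, "force": 50}}

```text
time: 9.38
position: [524.0, -237.1, 50.6]
tool_rot: [0.0, 0.843, 0.538, 0.0]
force: [-2.4, 1.2, -2.5]
opening: 15.6
```

Run:
```python
from h import *
s=observe();print(s["position"],s["tool_rot"],s["opening"],s["force"],s["ft_torque"],s["time"])
im,T=grab("wrist","w6")
cv2.imwrite("pics/w6z.png",cv2.resize(im[100:300,150:370,::-1],None,fx=3.6,fy=3,interpolation=cv2.INTER_CUBIC))
```

```text
[ 523.97002369 -237.1069281    50.60600063] [2.03132321e-04 8.43190117e-01 5.37615438e-01 1.61539925e-04] 15.642383723613415 [-2.35344129  1.24697717 -2.51008557] [0.08049735 0.53095899 0.01518429] 9.375
```

View pics/w6z.png

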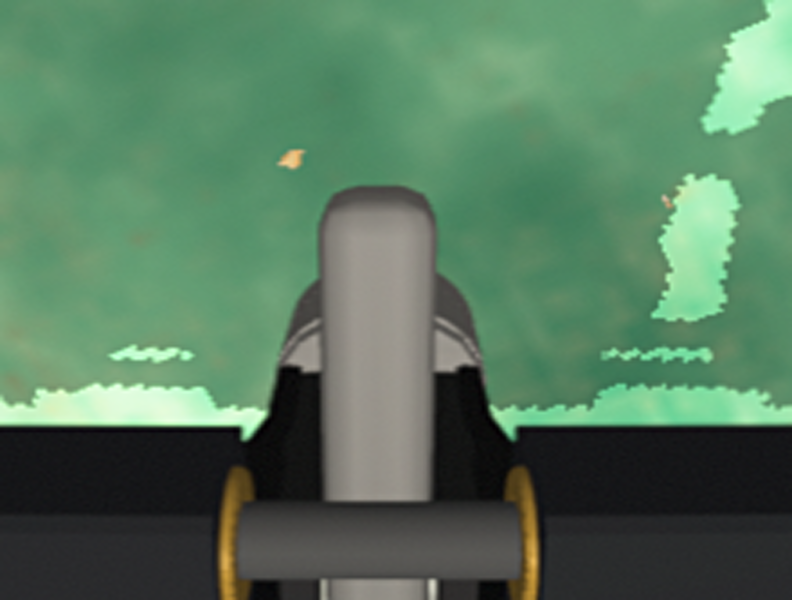

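Run:
```python
from ov import *
T=camT("wrist");tT=toolT()
im=cv2.imread("pics/w6.png");f=6
az=np.arctan2(tT[1,0],tT[0,0]);print(az)
big=cv2.resize(im[140:240,190:320],None,fx=f,fy=f,interpolation=cv2.INTER_CUBIC)
for dx,col in [(0,(0,0,255)),(3,(255,0,0))]:
    c=tT[:3,3]+tT[:3,0]*dx
    for p in handle_pts(c[0],c[1],0,az):
        q=proj("wrist",p,T); q=((q+0.5-[190,140])*f).astype(np.int32)
        cv2.polylines(big,[cv2.convexHull(q)],True,col,1)
cv2.imwrite("pics/ov2.png",big)
```

```text
1.135248701591977
```

View pics/ov2.png

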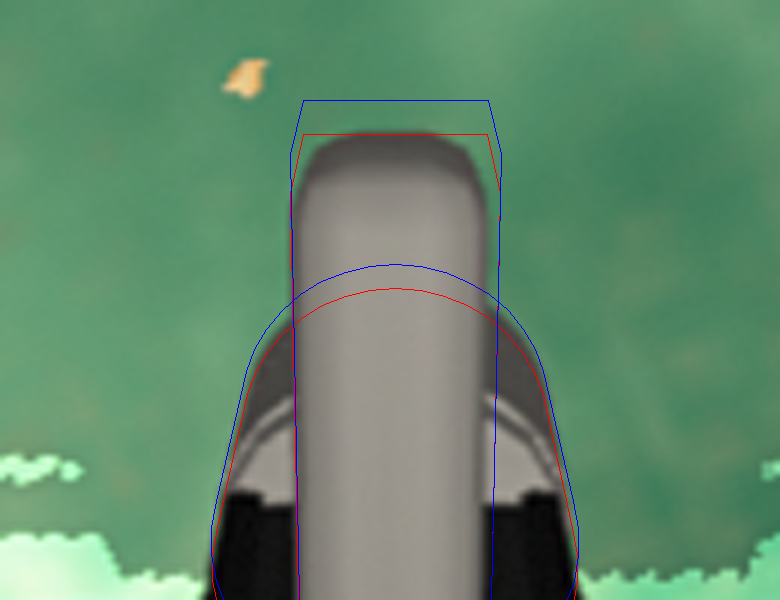

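Emit:
{"name": "apply_moves", "arguments": {"commands": [{"xyz": [0,0,-10],"rotation": [0,0,0]},{"xyz": [0,0,-30],"rotation": [0,0,0]},{"xyz": [0,0,-45],"rotation": [0,0,0]},{"xyz": [0,0,-45],"rotation": [0,0,0]},{"xyz": [0,0,-45],"rotation": [0,0,0]},{"xyz": [0,0,-40],"rotation": [0,0,0]},{"xyz": [0,0,-25],"rotation": [0,0,0]},{"xyz": [20,-6,0],"rotation": [0,0,0]},{"xyz": [40,-13,0],"rotation": [0,0,0]},{"xyz": [45,-15,0],"rotation": [0,0,0]}]}}

```text
time: 10.68
position: [536.6, -127.1, 290.8]
tool_rot: [-0.0, 0.844, 0.537, -0.0]
force: [0.5, 0.6, -3.8]
opening: 15.7
```

Emit:
{"name": "apply_moves", "arguments": {"commands": [{"xyz": [45,-15,0],"rotation": [0,0,0]},{"xyz": [45,-15,0],"rotation": [0,0,0]},{"xyz": [45,-15,0],"rotation": [0,0,0]},{"xyz": [45,-15,0],"rotation": [0,0,0]},{"xyz": [45,-15,0],"rotation": [0,0,0]},{"xyz": [30,-10,0],"rotation": [0,0,0]},{"xyz": [9.6,-3,0],"rotation": [0,0,0]},{"xyz": [0,0,0],"rotation": [0,0,-5]},{"xyz": [0,0,0],"rotation": [0,0,-10]},{"xyz": [0,0,0],"rotation": [0,0,-10]}]}}

```text
time: 11.92
position: [569.0, 148.0, 290.7]
tool_rot: [0.0, 0.705, 0.709, -0.0]
force: [0.6, -0.6, -2.9]
opening: 15.7
```

Emit:
{"name": "apply_moves", "arguments": {"commands": [{"xyz": [0,0,0],"rotation": [0,0,-10]},{"xyz": [0,0,0],"rotation": [0,0,-10]},{"xyz": [0,0,0],"rotation": [0,0,-10]},{"xyz": [0,0,0],"rotation": [0,0,-10]},{"xyz": [0,0,0],"rotation": [0,0,-10]},{"xyz": [0,0,0],"rotation": [0,0,-10]},{"xyz": [0,0,0],"rotation": [0,0,-10]},{"xyz": [0,0,0],"rotation": [0,0,-10]},{"xyz": [0,0,0],"rotation": [0,0,-10]},{"xyz": [0,0,0],"rotation": [0,0,-10]}]}}

```text
time: 13.18
position: [569.0, 147.9, 290.7]
tool_rot: [-0.0, -0.089, 0.996, -0.0]
force: [0.1, 0.3, -3.7]
opening: 15.6
```

Emit:
{"name": "apply_moves", "arguments": {"commands": [{"xyz": [0,0,0],"rotation": [0,0,-10]},{"xyz": [0,0,0],"rotation": [0,0,-10]},{"xyz": [0,0,0],"rotation": [0,0,-2.8]},{"xyz": [0,0,0],"rotation": [0,0,0]},{"xyz": [0,0,0],"rotation": [0,0,0]}]}}

```text
time: 13.8
position: [569.1, 148.8, 290.7]
tool_rot: [-0.0, -0.282, 0.96, -0.0]
force: [-0.2, -0.1, -3.3]
opening: 15.7
```

Run:
```python
from h import *
s=observe();print(s["position"],s["tool_rot"],s["opening"],s["force"],s["ft_torque"],np.round(s["qpos"],2),s["time"])
tT=toolT();print(np.arctan2(tT[1,0],tT[0,0])%(2*np.pi))
a,_=grab("scene","s7");b,_=grab("side","d7");grab("wrist","w7")
za=cv2.resize(a[110:190,185:285,::-1],None,fx=4,fy=4,interpolation=cv2.INTER_CUBIC)
zb=cv2.resize(b[110:190,185:285,::-1],None,fx=4,fy=4,interpolation=cv2.INTER_CUBIC)
cv2.imwrite("pics/z7.png",np.hstack([za,zb]))
```

```text
[569.05112178 148.8257745  290.65186667] [-4.98561516e-05 -2.81665178e-01  9.59512747e-01 -1.19370885e-04] 15.717556962928905 [-0.2456973  -0.13573884 -3.33515949] [ 0.01285228  0.00181191 -0.02291185] [-0.61  0.23  0.33  1.49 -0.07  1.44  1.87] 13.8
3.712650861288545
```

View pics/z7.png

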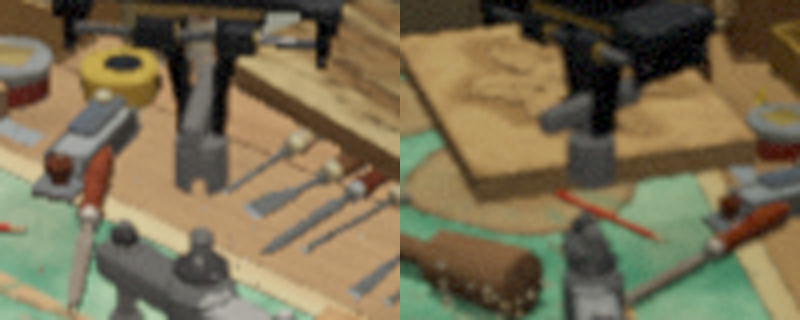

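View pics/w7.png

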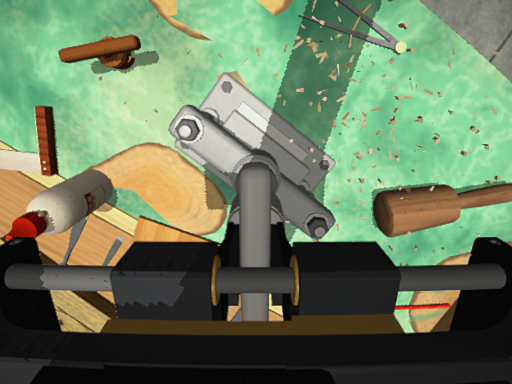

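Emit:
{"name": "apply_moves", "arguments": {"commands": [{"xyz": [0,0,14],"rotation": [0,0,0]},{"xyz": [0,0,14],"rotation": [0,0,0]},{"xyz": [0,0,0],"rotation": [0,0,0]},{"xyz": [0,0,0],"rotation": [0,0,0]}]}}

```text
time: 14.45
position: [569.1, 149.6, 262.6]
tool_rot: [-0.0, -0.283, 0.959, 0.0]
force: [0.6, 0.5, -3.6]
opening: 15.5
```

Run:
```python
from h import *
s=observe();print(s["position"],s["time"]);p=s["position"]
out=[]
for n,nm in (("scene","s8"),("side","d8")):
    a,T=grab(n,nm); a=a[:,:,::-1]
    z0=p[2]-50.6
    # hub outline model
    P=[]
    for x,y in [(p[0],p[1])]:
        c=np.linspace(0,2*np.pi,40)
        h=np.r_[np.c_[x+19*np.cos(c),y+19*np.sin(c),0*c+z0],np.c_[x+19*np.cos(c),y+19*np.sin(c),0*c+z0+38]]
        cl=np.r_[np.c_[x+21*np.cos(c),y+21*np.sin(c),0*c+171.9]]
        tp=np.r_[np.c_[x+9*np.cos(c),y+9*np.sin(c),0*c+173],np.c_[x+9*np.cos(c),y+9*np.sin(c),0*c+196],np.c_[x+5.5*np.cos(c),y+5.5*np.sin(c),0*c+200]]
        P=[h,cl,tp]
    f=8; x0,y0=int(proj(n,[[p[0],p[1],195]],T)[0][0])-25, int(proj(n,[[p[0],p[1],195]],T)[0][1])-35
    big=cv2.resize(a[y0:y0+70,x0:x0+50],None,fx=f,fy=f,interpolation=cv2.INTER_CUBIC); raw=big.copy()
    for q in P:
        q=((proj(n,q,T)+.5-[x0,y0])*f).astype(np.int32); cv2.polylines(big,[cv2.convexHull(q)],True,(0,0,255),1)
    out+=[big]; print(n,x0,y0)
cv2.imwrite("pics/z8.png",np.hstack(out))
```

```text
[569.13224475 149.56977067 262.56811728] 14.45
scene 209 133
side 207 132
```

View pics/z8.png

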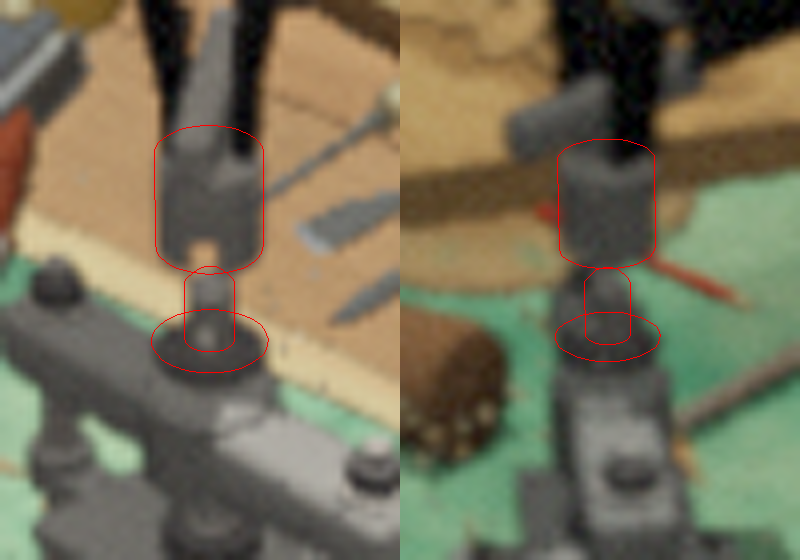

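Run:
```python
from h import *
out=[]
for nm,x0,y0 in (("s8",209,133),("d8",207,132)):
    a=cv2.imread(f"pics/{nm}.png")[y0+12:y0+52,x0+8:x0+44]
    a=cv2.resize(a,None,fx=11,fy=11,interpolation=cv2.INTER_CUBIC).astype(float)
    a=np.clip((a-30)*2.6,0,255).astype(np.uint8); 
    for k in range(0,36,4): cv2.line(a,(k*11,0),(k*11,6),(0,0,255),1)
    out.append(a)
cv2.imwrite("pics/z8c.png",np.hstack(out))
```

```text
(no output)
```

View pics/z8c.png

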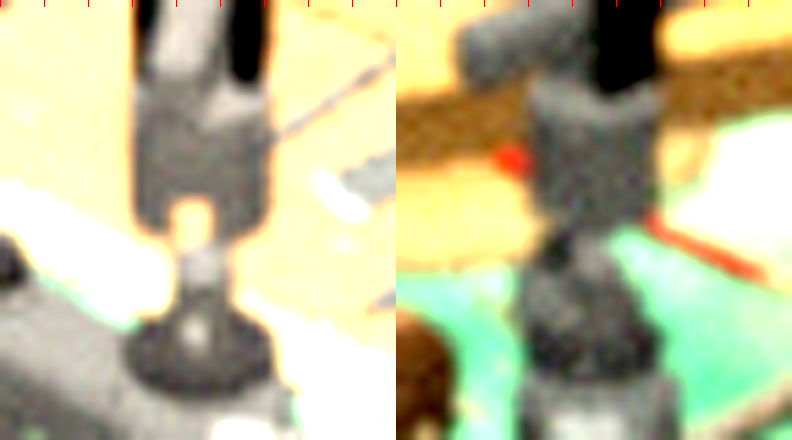

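Emit:
{"name": "apply_moves", "arguments": {"commands": [{"xyz": [0.3,0.2,4],"rotation": [0,0,0]},{"xyz": [0,0,4],"rotation": [0,0,0]},{"xyz": [0,0,2],"rotation": [0,0,0]},{"xyz": [0,0,0],"rotation": [0,0,0]}]}}

```text
time: 15.05
position: [568.6, 149.6, 252.3]
tool_rot: [-0.0, -0.283, 0.959, 0.0]
force: [-0.6, -0.2, -3.3]
opening: 15.2
```

Emit:
{"name": "apply_moves", "arguments": {"commands": [{"xyz": [0,0,1],"rotation": [0,0,0]},{"xyz": [0,0,1],"rotation": [0,0,0]},{"xyz": [0,0,0],"rotation": [0,0,0]}]}}

```text
time: 15.42
position: [568.7, 149.6, 250.5]
tool_rot: [-0.0, -0.283, 0.959, 0.0]
force: [1.3, -0.9, -3.6]
opening: 15.5
```

Emit:
{"name": "apply_moves", "arguments": {"commands": [{"xyz": [0,0,1],"rotation": [0,0,0]},{"xyz": [0,0,0],"rotation": [0,0,0]}]}}

```text
time: 15.68
position: [568.7, 149.6, 249.5]
tool_rot: [-0.0, -0.283, 0.959, 0.0]
force: [-0.5, -0.3, -3.7]
opening: 15.4
```

Underside at about 199; going on in steps.

Emit:
{"name": "apply_moves", "arguments": {"commands": [{"xyz": [0,0,1],"rotation": [0,0,0]},{"xyz": [0,0,0.5],"rotation": [0,0,0]},{"xyz": [0,0,0],"rotation": [0,0,0]}]}}

```text
time: 16.05
position: [568.7, 149.6, 248.0]
tool_rot: [-0.0, -0.283, 0.959, 0.0]
force: [0.0, -0.5, -3.3]
opening: 15.5
```

Emit:
{"name": "apply_moves", "arguments": {"commands": [{"xyz": [0,0,1],"rotation": [0,0,0]},{"xyz": [0,0,0.5],"rotation": [0,0,0]},{"xyz": [0,0,0],"rotation": [0,0,0]}]}}

```text
time: 16.42
position: [568.7, 149.6, 246.5]
tool_rot: [-0.0, -0.283, 0.959, 0.0]
force: [0.5, 0.4, -3.3]
opening: 15.4
```

Emit:
{"name": "apply_moves", "arguments": {"commands": [{"xyz": [0,0,1],"rotation": [0,0,0]},{"xyz": [0,0,0.5],"rotation": [0,0,0]},{"xyz": [0,0,0],"rotation": [0,0,0]}]}}

```text
time: 16.8
position: [568.8, 149.5, 245.0]
tool_rot: [0.0, -0.283, 0.959, -0.0]
force: [-0.6, 0.5, -4.3]
opening: 15.7
```

Emit:
{"name": "apply_moves", "arguments": {"commands": [{"xyz": [0,0,1],"rotation": [0,0,0]},{"xyz": [0,0,0.5],"rotation": [0,0,0]},{"xyz": [0,0,0],"rotation": [0,0,0]}]}}

```text
time: 17.18
position: [568.8, 149.6, 243.5]
tool_rot: [0.0, -0.283, 0.959, 0.0]
force: [1.5, 0.1, -3.3]
opening: 15.6
```

Emit:
{"name": "apply_moves", "arguments": {"commands": [{"xyz": [0,0,1],"rotation": [0,0,0]},{"xyz": [0,0,1],"rotation": [0,0,0]},{"xyz": [0,0,1],"rotation": [0,0,0]},{"xyz": [0,0,1],"rotation": [0,0,0]},{"xyz": [0,0,0],"rotation": [0,0,0]}]}}

```text
time: 17.8
position: [568.7, 149.6, 239.4]
tool_rot: [-0.0, -0.283, 0.959, 0.0]
force: [1.8, -0.1, -3.7]
opening: 15.5
```

Emit:
{"name": "apply_moves", "arguments": {"commands": [{"xyz": [0,0,1],"rotation": [0,0,0]},{"xyz": [0,0,1],"rotation": [0,0,0]},{"xyz": [0,0,1],"rotation": [0,0,0]},{"xyz": [0,0,0],"rotation": [0,0,0]}]}}

```text
time: 18.3
position: [568.7, 149.5, 236.4]
tool_rot: [-0.0, -0.283, 0.959, 0.0]
force: [2.6, -0.2, -3.9]
opening: 15.7
```

Emit:
{"name": "apply_moves", "arguments": {"commands": [{"xyz": [0,0,1],"rotation": [0,0,0]},{"xyz": [0,0,0.5],"rotation": [0,0,0]},{"xyz": [0,0,0.5],"rotation": [0,0,0]},{"xyz": [0,0,0],"rotation": [0,0,0]}]}}

```text
time: 18.8
position: [568.7, 149.6, 234.5]
tool_rot: [-0.0, -0.283, 0.959, 0.0]
force: [1.2, -0.0, -4.1]
opening: 15.2
```

Emit:
{"name": "apply_moves", "arguments": {"commands": [{"xyz": [0,0,0.7],"rotation": [0,0,0]},{"xyz": [0,0,0.5],"rotation": [0,0,0]},{"xyz": [0,0,0],"rotation": [0,0,0]}]}}

```text
time: 19.18
position: [568.7, 149.6, 233.3]
tool_rot: [-0.0, -0.283, 0.959, 0.0]
force: [0.3, -0.2, -2.5]
opening: 15.5
```

Emit:
{"name": "apply_moves", "arguments": {"commands": [{"xyz": [0,0,0.6],"rotation": [0,0,0]},{"xyz": [0,0,0],"rotation": [0,0,0]}]}}

```text
time: 19.42
position: [568.7, 149.6, 232.7]
tool_rot: [0.0, -0.283, 0.959, 0.0]
force: [2.1, 0.6, -3.8]
opening: 15.8
```

Emit:
{"name": "apply_moves", "arguments": {"commands": [{"xyz": [0,0,0.6],"rotation": [0,0,0]},{"xyz": [0,0,0],"rotation": [0,0,0]}]}}

```text
time: 19.68
position: [568.7, 149.6, 232.1]
tool_rot: [0.0, -0.283, 0.959, 0.0]
force: [2.7, 0.3, -2.5]
opening: 15.1
```

Emit:
{"name": "apply_moves", "arguments": {"commands": [{"xyz": [0,0,0.6],"rotation": [0,0,0]},{"xyz": [0,0,0],"rotation": [0,0,0]}]}}

```text
time: 19.92
position: [568.7, 149.7, 231.5]
tool_rot: [0.0, -0.283, 0.959, 0.0]
force: [1.4, 0.1, -3.0]
opening: 15.5
```

Emit:
{"name": "apply_moves", "arguments": {"commands": [{"xyz": [0,0,0.7],"rotation": [0,0,0]},{"xyz": [0,0,0.7],"rotation": [0,0,0]},{"xyz": [0,0,0.6],"rotation": [0,0,0]},{"xyz": [0,0,0],"rotation": [0,0,0]}]}}

```text
time: 20.42
position: [568.7, 149.6, 229.5]
tool_rot: [-0.0, -0.283, 0.959, 0.0]
force: [1.7, 0.5, -3.8]
opening: 15.6
```

Emit:
{"name": "apply_moves", "arguments": {"commands": [{"xyz": [0,0,0.7],"rotation": [0,0,0]},{"xyz": [0,0,0.7],"rotation": [0,0,0]},{"xyz": [0,0,0.6],"rotation": [0,0,0]},{"xyz": [0,0,0],"rotation": [0,0,0]}]}}

```text
time: 20.92
position: [568.7, 149.6, 227.5]
tool_rot: [-0.0, -0.283, 0.959, 0.0]
force: [2.4, 0.8, -3.0]
opening: 15.9
```

Emit:
{"name": "apply_moves", "arguments": {"commands": [{"xyz": [0,0,0.7],"rotation": [0,0,0]},{"xyz": [0,0,0.7],"rotation": [0,0,0]},{"xyz": [0,0,0.6],"rotation": [0,0,0]},{"xyz": [0,0,0],"rotation": [0,0,0]}]}}

```text
time: 21.42
position: [568.7, 149.6, 225.4]
tool_rot: [-0.0, -0.283, 0.959, 0.0]
force: [2.5, 1.0, -2.2]
opening: 15.4
```

Emit:
{"name": "apply_moves", "arguments": {"commands": [{"xyz": [0,0,0.7],"rotation": [0,0,0]},{"xyz": [0,0,0.5],"rotation": [0,0,0]},{"xyz": [0,0,0],"rotation": [0,0,0]}]}}

```text
time: 21.8
position: [568.7, 149.6, 224.2]
tool_rot: [-0.0, -0.283, 0.959, 0.0]
force: [2.1, 1.3, -3.7]
opening: 15.1
```

Slots are over the key; look for the collar.

Emit:
{"name": "apply_moves", "arguments": {"commands": [{"xyz": [0,0,0.6],"rotation": [0,0,0]},{"xyz": [0,0,0],"rotation": [0,0,0]}]}}

```text
time: 22.05
position: [568.7, 149.6, 223.6]
tool_rot: [-0.0, -0.283, 0.959, 0.0]
force: [2.7, 1.0, -3.7]
opening: 15.3
```

Emit:
{"name": "apply_moves", "arguments": {"commands": [{"xyz": [0,0,0.5],"rotation": [0,0,0]},{"xyz": [0,0,0],"rotation": [0,0,0]}]}}

```text
time: 22.3
position: [568.7, 149.6, 223.2]
tool_rot: [-0.0, -0.283, 0.959, 0.0]
force: [2.5, 1.5, -2.4]
opening: 15.6
```

Emit:
{"name": "apply_moves", "arguments": {"commands": [{"xyz": [0,0,0.5],"rotation": [0,0,0]},{"xyz": [0,0,0],"rotation": [0,0,0]}]}}

```text
time: 22.55
position: [568.7, 149.6, 222.7]
tool_rot: [-0.0, -0.283, 0.959, 0.0]
force: [2.4, -0.1, -3.2]
opening: 15.5
```

Emit:
{"name": "apply_moves", "arguments": {"commands": [{"xyz": [0,0,0.5],"rotation": [0,0,0]},{"xyz": [0,0,0],"rotation": [0,0,0]}]}}

```text
time: 22.8
position: [568.8, 149.6, 222.3]
tool_rot: [0.0, -0.283, 0.959, 0.0]
force: [1.8, 0.6, -1.8]
opening: 15.3
```

Emit:
{"name": "apply_moves", "arguments": {"commands": [{"xyz": [0,0,0.4],"rotation": [0,0,0]},{"xyz": [0,0,0],"rotation": [0,0,0]}]}}

```text
time: 23.05
position: [568.9, 149.6, 222.2]
tool_rot: [0.0, -0.283, 0.959, 0.0]
force: [1.5, 0.5, 0.9]
opening: 15.8
```

Emit:
{"name": "apply_moves", "arguments": {"commands": [{"xyz": [0,0,0.4],"rotation": [0,0,0]},{"xyz": [0,0,0],"rotation": [0,0,0]}]}}

```text
time: 23.3
position: [569.0, 149.6, 222.1]
tool_rot: [0.001, -0.283, 0.959, 0.0]
force: [0.1, 0.1, 4.8]
opening: 15.5
```

Emit:
{"name": "apply_moves", "arguments": {"commands": [{"xyz": [0,0,0],"rotation": [0,0,3]},{"xyz": [0,0,0.1],"rotation": [0,0,3]},{"xyz": [0,0,0.2],"rotation": [0,0,3]},{"xyz": [0,0,0.2],"rotation": [0,0,3]},{"xyz": [0,0,0.2],"rotation": [0,0,3]},{"xyz": [0,0,0],"rotation": [0,0,0]}], "force": 60}}

```text
time: 24.05
position: [569.2, 149.5, 221.4]
tool_rot: [0.001, -0.155, 0.988, 0.0]
force: [2.5, 0.5, 5.3]
opening: 15.5
```

```bash
cat > st.py <<'E'
from h import *
s=observe();tT=toolT();F=s["force"]
print("pos",s["position"].round(1),"az",round(np.arctan2(tT[1,0],tT[0,0])%(2*np.pi),3),"F",np.round(F,1),"tau",np.round(s["ft_torque"],2),"Ftool",(tT[:3,:3].T@F).round(1),"tilt",np.arccos(-tT[2,2]).round(3),"t",s["time"],"q7",s["qpos"][6].round(2))
E
python3 st.py
```

```text
pos [569.2 149.5 221.4] az 3.453 F [2.5 0.5 5.3] tau [-0.06 -0.43  0.03] Ftool [-2.5 -0.3 -5.3] tilt 0.001 t 24.05 q7 1.62
```

Emit:
{"name": "apply_moves", "arguments": {"commands": [{"xyz": [0,0,0.2],"rotation": [0,0,3]},{"xyz": [0,0,0.2],"rotation": [0,0,3]},{"xyz": [0,0,0.2],"rotation": [0,0,3]},{"xyz": [0,0,0.2],"rotation": [0,0,3]},{"xyz": [0,0,0.2],"rotation": [0,0,3]}]}}

```text
time: 24.68
position: [569.1, 149.4, 220.4]
tool_rot: [0.001, -0.025, 1.0, 0.0]
force: [2.2, -0.4, 6.7]
opening: 15.4
```

```bash
python3 st.py
```

```text
pos [569.1 149.4 220.4] az 3.191 F [ 2.2 -0.4  6.7] tau [-0.18 -0.42  0.13] Ftool [-2.1 -0.5 -6.7] tilt 0.001 t 24.675 q7 1.37
```

Emit:
{"name": "apply_moves", "arguments": {"commands": [{"xyz": [0,0,0.2],"rotation": [0,0,3]},{"xyz": [0,0,0.2],"rotation": [0,0,3]},{"xyz": [0,0,0.2],"rotation": [0,0,3]},{"xyz": [0,0,0.2],"rotation": [0,0,3]},{"xyz": [0,0,0.2],"rotation": [0,0,3]},{"xyz": [0,0,0.2],"rotation": [0,0,3]},{"xyz": [0,0,0.2],"rotation": [0,0,3]}]}}

```text
time: 25.55
position: [569.0, 149.2, 218.9]
tool_rot: [0.0, 0.158, 0.987, 0.0]
force: [1.7, 0.1, 5.5]
opening: 15.3
```

```bash
python3 st.py
```

```text
pos [569.  149.2 218.9] az 2.824 F [1.7 0.1 5.5] tau [-0.3  -0.29  0.09] Ftool [-1.6  0.6 -5.5] tilt 0.001 t 25.55 q7 1.01
```

Emit:
{"name": "apply_moves", "arguments": {"commands": [{"xyz": [0,0,0.2],"rotation": [0,0,3]},{"xyz": [0,0,0.2],"rotation": [0,0,3]},{"xyz": [0,0,0.2],"rotation": [0,0,3]},{"xyz": [0,0,0.2],"rotation": [0,0,3]},{"xyz": [0,0,0.2],"rotation": [0,0,3]},{"xyz": [0,0,0.2],"rotation": [0,0,3]}]}}

```text
time: 26.3
position: [568.9, 149.1, 217.7]
tool_rot: [0.0, 0.311, 0.951, -0.0]
force: [1.4, -1.6, 6.0]
opening: 15.4
```

```bash
python3 st.py
```

```text
pos [568.9 149.1 217.7] az 2.51 F [ 1.4 -1.6  6. ] tau [-0.42 -0.08  0.18] Ftool [-2.1 -0.4 -6. ] tilt 0.001 t 26.3 q7 0.7
```

Emit:
{"name": "apply_moves", "arguments": {"commands": [{"xyz": [0,0,0.2],"rotation": [0,0,3]},{"xyz": [0,0,0.2],"rotation": [0,0,3]},{"xyz": [0,0,0.2],"rotation": [0,0,3]},{"xyz": [0,0,0.2],"rotation": [0,0,3]}]}}

```text
time: 26.8
position: [568.8, 149.1, 216.9]
tool_rot: [0.0, 0.408, 0.913, -0.0]
force: [0.8, -1.0, 7.2]
opening: 15.6
```

```bash
python3 st.py
```

```text
pos [568.8 149.1 216.9] az 2.301 F [ 0.8 -1.   7.2] tau [-0.44  0.12  0.23] Ftool [-1.3 -0.1 -7.2] tilt 0.0 t 26.8 q7 0.5
```

Emit:
{"name": "apply_moves", "arguments": {"commands": [{"xyz": [0,0,0.2],"rotation": [0,0,3]},{"xyz": [0,0,0.2],"rotation": [0,0,3]},{"xyz": [0,0,0.2],"rotation": [0,0,3]},{"xyz": [0,0,0.2],"rotation": [0,0,3]}]}}

```text
time: 27.3
position: [568.7, 149.1, 216.1]
tool_rot: [0.0, 0.501, 0.865, -0.0]
force: [-0.1, -1.1, 7.6]
opening: 15.5
```

```bash
python3 st.py
python3 - <<'E'
from h import *
a,T=grab("wrist","w9")
cv2.imwrite("pics/w9z.png",cv2.resize(a[:,:,::-1],(800,600)))
b,_=grab("side","d9");c,_=grab("scene","s9")
cv2.imwrite("pics/z9.png",np.hstack([cv2.resize(i[110:240,170:290,::-1],None,fx=3.3,fy=3.3,interpolation=cv2.INTER_CUBIC) for i in (c,b)]))
E
```

```text
pos [568.7 149.1 216.1] az 2.091 F [-0.1 -1.1  7.6] tau [-0.42  0.25  0.26] Ftool [-0.9 -0.6 -7.6] tilt 0.0 t 27.3 q7 0.3
```

View pics/w9z.png

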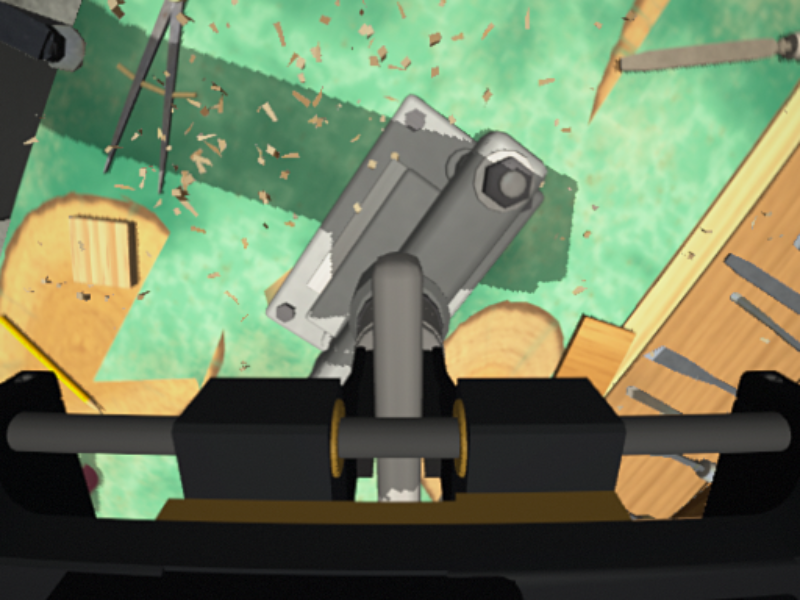

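View pics/z9.png

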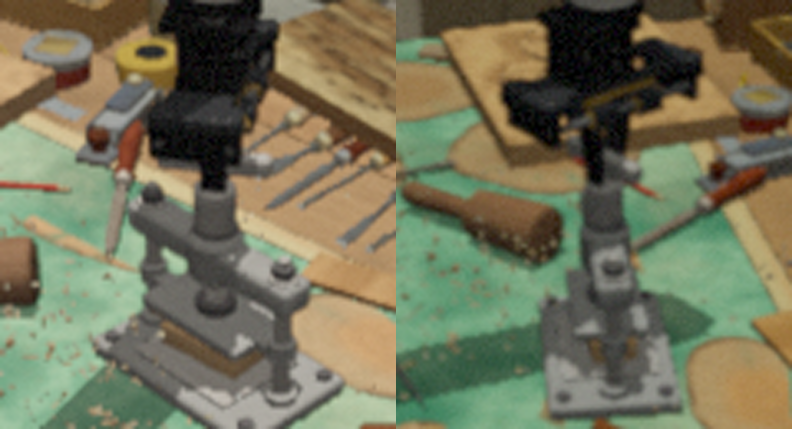

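Emit:
{"name": "apply_moves", "arguments": {"commands": [{"xyz": [0,0,-0.6],"rotation": [0,0,-1]},{"xyz": [0,0,0],"rotation": [0,0,0]}]}}

```text
time: 27.7
position: [568.6, 149.3, 216.2]
tool_rot: [-0.0, 0.493, 0.87, -0.0]
force: [0.6, -1.3, 3.1]
opening: 15.7
```

Emit:
{"name": "apply_moves", "arguments": {"commands": [{"xyz": [0,0,0],"rotation": [0,0,0]},{"xyz": [0,0,0],"rotation": [0,0,0]},{"xyz": [0,0,0],"rotation": [0,0,0]},{"xyz": [0,0,0],"rotation": [0,0,0]},{"xyz": [0,0,0],"rotation": [0,0,0]},{"xyz": [0,0,0],"rotation": [0,0,0]},{"xyz": [0,0,0],"rotation": [0,0,0]},{"xyz": [0,0,0],"rotation": [0,0,0]}], "hand": 0}}

```text
time: 28.7
position: [568.7, 149.5, 216.2]
tool_rot: [0.0, 0.494, 0.87, 0.0]
force: [-0.4, -1.6, 0.4]
opening: 84.1
```

Emit:
{"name": "apply_moves", "arguments": {"commands": [{"xyz": [0,0,-5],"rotation": [0,0,0]},{"xyz": [0,0,-10],"rotation": [0,0,0]},{"xyz": [0,0,-20],"rotation": [0,0,0]},{"xyz": [0,0,-25],"rotation": [0,0,0]},{"xyz": [0,0,-25],"rotation": [0,0,0]},{"xyz": [0,0,-15],"rotation": [0,0,0]},{"xyz": [0,0,0],"rotation": [0,0,0]},{"xyz": [0,0,0],"rotation": [0,0,0]}]}}

```text
time: 29.7
position: [568.4, 149.5, 315.2]
tool_rot: [-0.0, 0.494, 0.87, -0.0]
force: [-0.5, 0.2, 0.3]
opening: 86.9
```

```bash
python3 st.py
python3 - <<'E'
from ov import *
a,T=grab("wrist","w10");a=a[:,:,::-1].copy()
f=3.2
big=cv2.resize(a[60:250,130:380],None,fx=f,fy=f,interpolation=cv2.INTER_CUBIC)
tT=toolT();az=np.arctan2(tT[1,0],tT[0,0])+np.radians(1)
for p in handle_pts(568.9,149.2,165.6,az):
    q=((proj("wrist",p,T)+.5-[130,60])*f).astype(np.int32);cv2.polylines(big,[cv2.convexHull(q)],True,(0,0,255),1)
cv2.imwrite("pics/w10z.png",big)
b,D=grab("side","d10");c,S=grab("scene","s10")
out=[]
for n,i,TT in (("scene",c,S),("side",b,D)):
    i=i[:,:,::-1].copy();f=3.3
    i=cv2.resize(i[110:240,170:290],None,fx=f,fy=f,interpolation=cv2.INTER_CUBIC)
    for p in handle_pts(568.9,149.2,165.6,az):
        q=((proj(n,p,TT)+.5-[170,110])*f).astype(np.int32);cv2.polylines(i,[cv2.convexHull(q)],True,(0,0,255),1)
    out.append(i)
cv2.imwrite("pics/z10.png",np.hstack(out))
E
```

```text
pos [568.4 149.5 315.2] az 2.109 F [-0.5  0.2  0.3] tau [-0.1   0.05 -0.03] Ftool [ 0.4 -0.3 -0.3] tilt 0.001 t 29.7 q7 0.3
```

View pics/w10z.png

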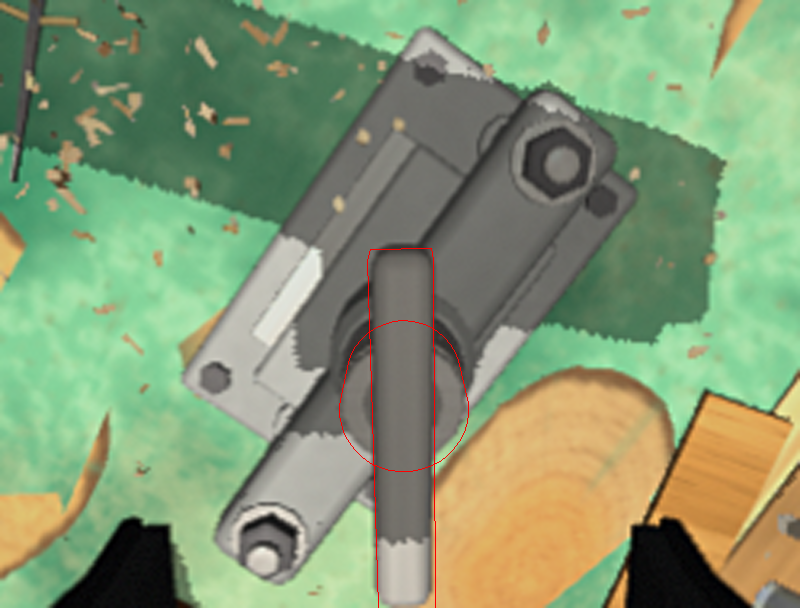

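View pics/z10.png

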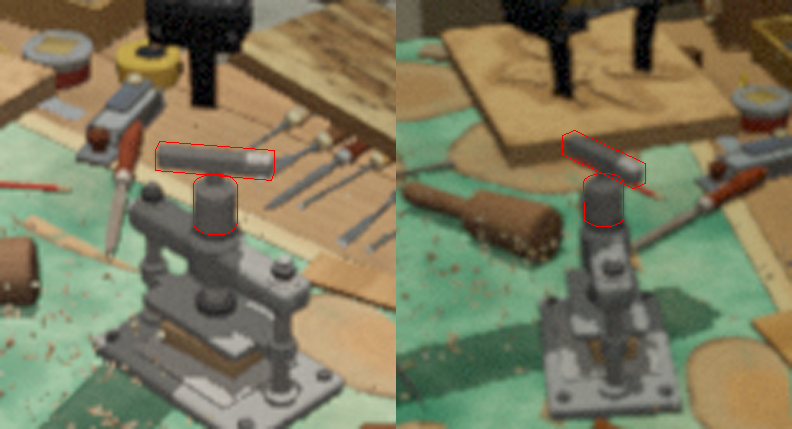

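Run:
```python
from h import *
T=camT("wrist");pre=lambda c:(c[0]/3.2+130-.4,c[1]/3.2+60-.4)
for a,b,z in [((430,71),(215,378),17),((562,163),(263,559),174)]:
    p=atz("wrist",pre(a),T,z);q=atz("wrist",pre(b),T,z);d=p-q
    print(np.arctan2(d[1],d[0])-np.pi/2,np.linalg.norm(d),(p+q)/2)
p=atz("wrist",pre((402,250)),T,222);q=atz("wrist",pre((404,604)),T,238);d=p-q;print("bar",np.arctan2(d[1],d[0]))
```

```text
-0.0924999481806208 179.4085445687328 [518.28790175 153.88983126  17.        ]
-0.08995801685787486 164.38464206188937 [566.9316323 151.8565818 174.       ]
bar 2.1158609809840465
```

```bash
python3 -c "
from plant import manip
print(manip.job_done())"
```

```text
the job is handed in; nothing more can be done
None
```

The T-handle is home on the spindle, turned down to nip the two offcuts, and released. I handed the job in at about 30 s of the 70 s allowed. The hand-in gave no verdict, and the nip force is my estimate, not a measurement.

**What I did:** I picked up the steel T-handle by its bar and lined its slots up with the cross key as seen by the wrist camera. It dropped straight over the key, so no searching turn was needed. It met the collar with about 8 N of contact. I then turned it 1.62 rad clockwise while following it down, let go and raised the gripper clear.

**Last checks:**
- **Seating:** the pose I worked out for the handle matched all three pictures, upright on the spindle. Its underside is about 165.5 mm above the press origin; the limit is 169 mm.
- **Nip:** the handle sank 6.0 mm and the turning moment rose to about 0.26 N m. With the press's yaw at −0.09 rad, that puts the key about 0.45 to 0.5 rad past contact, or roughly 27 to 30 N.
- **Gripper:** it reads almost no force and touches nothing.
- **Offcuts and bystanders:** the offcuts look undisturbed, as do the bystanders in view in the last pictures. I judged this by eye only.

**What disagreed:**
- **Spindle position:** the first wrist-camera estimates differed by about 2 mm between views. I settled it by comparing hub and spindle side by side in the fixed cameras before lowering.
- **Moment readings:** they were noisy, 0.03 to 0.18 N m while turning freely, against the nominal 0.2 N m.

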